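Clamp the bone cast for scanning

ROBOT

A 7-joint arm with a two-finger parallel gripper is mounted at the origin on the work surface. World frame = base frame: x ahead of the robot, y to its left, z up, the work surface at z = 0. Lengths are in mm, angles in rad, forces in N, time in s.
With the tool pointing down it reaches from about 425 to 825 mm from the base axis. Payload 3.6 kg.
Tool frame: the origin (TCP) lies midway between the tips of the shut fingers; the grasp point (between the pads) lies 19 mm behind it (grip_depth is the distance from the TCP to the grasp point, in mm); y points along the fingers, z is the direction in which the jaws open and shut, and the axes are right-handed (so a half turn about y gives the same grasp; the last joint's range is limited). The gripper opens to 85 mm and grips with 20 to 120 N. Pads are 22 mm wide; open, the fingers measure 114 mm over their backs; the gripper's body (76 mm by 85 mm) begins 54 mm behind the grasp point. The pads swing forward as they close: fully open they stand 13 mm farther back than shut.
Start: joints at [-1.19, 0.615, -0.013, 1.423, 0.008, 1.103, -0.04], TCP at [257.749, 596.681, 231.297] pointing down, gripper open.
Joint ranges: [-3.12, 3.12], [-0.3, 2.06], [-1.34, 1.32], [0.26, 2.42], [-1.36, 4.5], [0.01, 1.98], [-2.84, 2.84]. Speed limits (rad/s): [2.79, 2.79, 3.14, 3.14, 3.14, 3.14, 3.14].

INTERFACE

Orientations are given as a 3x3 rotation matrix whose columns are the frame's x, y, z axes.
In Python, from rig import * gives the robot as it stands.
- The arm moves only by the tool servo_tool, never from a script. Its argument "commands" is text: rows parted by semicolons, each of 7 numbers parted by spaces: the shift along the tool's x, y, z in units of 0.3 m (1.0 is 0.3 m), then the turn, a rotation vector about the tool's x, y, z in units of 120 degrees (1.0 is 120 degrees), then the closure, from 0 (fully open) to 1 (shut). In form: x y z wx wy wz fingers; .... A call has 1 to 10 rows; each row is the pose to reach, as a shift and turn from the pose commanded when the call began, along the tool's axes at that moment; what a row does not reach only later rows make up. A row lasts 1/8 s, in which the tool goes at most 62.5 mm and 10.7 degrees, less where a joint would pass 70% of its speed; a pose out of reach is approached as far as the arm can. A call with a number of a shift or a turn outside -1 to 1 is refused whole. A call with a gripper value outside its range is refused whole. The fingers move at their own pace and stop on an object; "force" is the grip in N (left out, the last holds). Time passes only in rows, so rows that repeat a pose let the fingers close. It gives the time, the measured TCP pose, the force and the opening at its end, in the units of the state.
- observe(): the state, without advancing time (a new reading comes with each control period).
- grab_frame(name): name is "side" or "top" or "wrist"; returns (picture, depth): 480x640x3 uint8, blue, green, red; 480x640 float32, mm along the optical axis (not along the pixel's ray), 0 where there is no reading.
- calibration(name): a dict with "mtx" (3x3 intrinsics, pixels), "k1" (the pictures are not rectified: a ray, as slopes to the right and down, at radius r is drawn at 1 + k1 r^2 times it, then the intrinsics apply), "cam_to_world" (4x4, takes a point from camera to world coordinates). Camera axes: x right, y down, z forward; pixel columns grow to the right and rows downward; lengths in mm; the calibration is good to about 2 mm. A picture is of the moment at which its call begins: read the wrist's pose just before it. calibration takes no time and is no camera call; for the wrist camera it gives the pose at the moment of the call.
- finish_job(): hands the job in, once; it reports no verdict.
The state is a dict: "time": time; "q": joint angles; "dq": joint speeds; "joint_torque": joint torques, N m; "tcp_pos": TCP position; "tcp_rot": TCP orientation; "wrist_force": force on the tool from outside, world axes, zero at the start; "moment": the same for the moment, N m; "opening": finger opening in mm.
Only numpy, scipy, OpenCV 4.12 (cv2) and the standard library are available. Lean on these libraries where they do the work, as an engineer would, in place of code of your own. Each camera call takes 0.05 s, during which the arm holds its last target.

TASK

Two identical hold-down stands are on the lab bench, both with their levers raised. On the one that has a bone cast lying in its cradle, squeeze the red release button in the lever's grip and, keeping it squeezed, swing the lever fully down so that the rubber foot clamps the bone; then let go. Leave the empty stand's lever as it is.

Things in the scene. Friction and masses are not known exactly. Their poses are not given: they have to be found in the camera images.
- stand_lever (a joint): Lever of the stand holding the bone. 0 = fully raised, arm 0.95 rad above level; grows as it swings down; 0.95 = level, stop at 0.97. Stays where left (about 3 N to move at the grip). A toothed quadrant blocks it from about 0.25 on unless the red button is held in; let go, it locks in the notch it is in. Last notch: 0.87 to 0.97. Near the end the sprung rubber foot pushes back, under 4 N at the grip.
- stand_grip (a point): Centre of that lever's grey grip, a bar 70 mm long, 26 wide, 22 high at the arm's end. Moves with the lever. Axes: x along the arm to the hinge, y along the level hinge axis, z out of the arm's top; yaw within 0.25 rad of 0 (arm reaches from the hinge towards the robot). The hinge axis is 200 mm along +x from here, 115 mm above the table.
- stand_button (a joint): Red bar button, 44 mm long, 14 high, on the +y side of that grip, centred lengthwise on the grip's centre. 0 = out, 9 mm proud of the grip (35 mm over grip and button); 0.008 m = fully in (7 N). It frees the lever beyond 6 mm. Squeeze it from the sides, fingers closing along the grip's y; it springs back when let go.
- bone: Plaster cast of a long bone, cream, 140 mm long along its y axis, shaft 34 mm thick, 110 to 225 g, origin at its centre; it lies loose across two white V blocks on the stand's grey base, under the lever's foot. The stand is fixed to the table.
- spare_lever (a joint): Lever of the empty stand, the same make, with nothing in its cradle; same meaning of values. Starts raised; to be left alone.

How it is judged (in metres and radians):
At the end, for the whole second after the job is handed in: The loaded stand's lever is fully down in its last notch (joint above 0.855 rad) and at rest, its rubber foot presses on the bone (over 0.5 N), and the bone still lies in its cradle within 15 mm of where it was (value of joint stand_lever above 0.855 rad and velocity of joint stand_lever below 0.05 rad/s and contact force between bone and stand_lever above 0.5 N and distance of bone from where it was at the start of the episode below 0.015 m and linear speed of bone below 0.02 m/s); the robot touches nothing.
It fails at once if the empty stand's lever is swung down (past 0.29 rad) (value of joint spare_lever above 0.29 rad).
It also fails if it takes over 35 s, if anything falls off the work surface, if the arm or the gripper's body presses on something with over 40 N, if the wrist force passes 120 N, or if a joint passes its speed limit or range.

## Working session

There is one attempt and no reset: what is moved stays moved. The work goes in short steps, Python scripts to look and compute and a tool call to move; the robot and the scene stay as the last step left them, time stands still between calls to the robot, and variables do not carry over. Pictures are saved under pics/ and viewed, and the job is handed in when it is done.

Besides the shell and the picture viewer there is one more tool, called after "Request:" as name(argument=value, ...) on one line, values as JSON. servo_tool: Moves the arm, as the interface text tells. Shifts and turns lie within -1 to 1; 1 stands for 0.3 m of shift or 120 degrees of turn. Its arguments: {"type":"object","properties":{"commands":{"type":"string"},"force":{"type":"number"}},"required":["commands"]}

```bash
ls; mkdir -p pics
python3 - <<'E'
from rig import *
import cv2,numpy as np
s=observe();print(s)
for n in("side","top"):
    im,d=grab_frame(n);cv2.imwrite(f"pics/{n}0.png",im);np.save(f"pics/{n}0.npy",d)
    c=calibration(n);print(n,c)
E
```

```text
pics
{'time': 0.0, 'q': array([-1.18952024,  0.61595188, -0.01265184,  1.42493154,  0.0080707 ,
        1.10337931, -0.0403667 ]), 'dq': array([ 1.14312354e-03, -7.83525782e-04, -7.69756166e-05, -4.21484249e-04,
       -4.35778943e-05,  2.75794318e-03, -6.18108204e-04]), 'joint_torque': array([ 6.93181919e-04, -4.69210839e+01,  2.59244107e-01, -1.71043432e+01,
        9.90614615e-03,  9.66232532e-03,  6.28279210e-06]), 'tcp_pos': array([257.42904001, 596.0061269 , 230.10600974]), 'tcp_rot': array([[ 9.18050939e-01, -1.04663878e-03,  3.96461067e-01],
       [-3.96462448e-01, -2.40322456e-03,  9.18047794e-01],
       [-8.07944979e-06, -9.99996565e-01, -2.62123554e-03]]), 'wrist_force': array([0.69227864, 0.19900405, 0.87179407]), 'moment': array([-0.01903654,  0.02376104,  0.01625958]), 'opening': 85.40007720904835}
side {'mtx': array([[620.34080417,   0.        , 323.17565259],
       [  0.        , 620.34080417, 234.29934217],
       [  0.        ,   0.        ,   1.        ]]), 'k1': 0.039497767811000395, 'cam_to_world': array([[-9.18185525e-01, -3.06766607e-01,  2.50658316e-01,
         4.05404017e+02],
       [-3.95657265e-01,  6.78559002e-01, -6.18880448e-01,
         6.08524779e+02],
       [ 1.97653988e-02, -6.67421853e-01, -7.44417490e-01,
         9.63079747e+02],
       [ 0.00000000e+00,  0.00000000e+00,  0.00000000e+00,
         1.00000000e+00]])}
top {'mtx': array([[470.09610769,   0.        , 315.13953174],
       [  0.        , 470.09610769, 239.73017242],
       [  0.        ,   0.        ,   1.        ]]), 'k1': -0.076148488603458, 'cam_to_world': array([[-3.02342009e-02, -9.92011305e-01,  1.22472299e-01,
         5.63965724e+02],
       [-9.99278723e-01,  2.71818781e-02, -2.65175339e-02,
         1.18556671e+01],
       [ 2.29766663e-02, -1.23185699e-01, -9.92117612e-01,
         8.45428576e+02],
       [ 0.00000000e+00,  0.00000000e+00,  0.00000000e+00,
         1.00000000e+00]])}
```

View pics/side0.png

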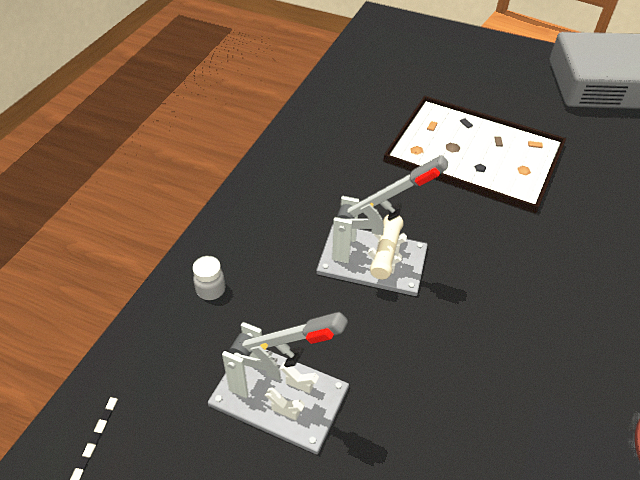

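View pics/top0.png

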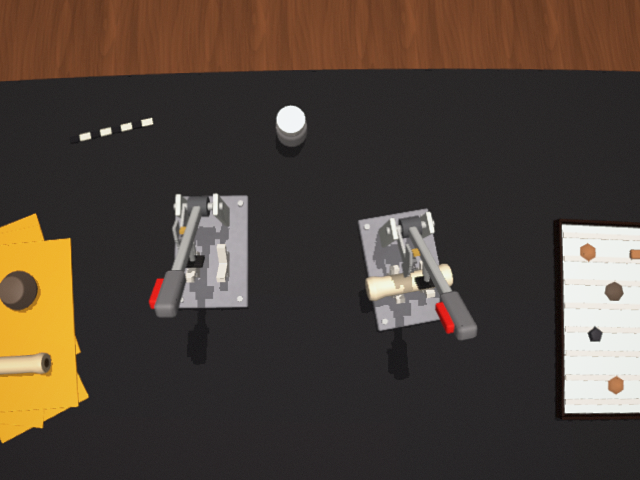

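The stand holding the bone is on the right in the top view (grip near 460,315) and is the upper one in the side view (grip near 430,172). The empty stand is on the left. I'll measure the red button, grip and arm with depth.

```bash
cat > h.py <<'E'
import numpy as np,cv2
def cast(c,uv,z):
    uv=np.asarray(uv,float).reshape(-1,2);K=c["mtx"]
    p=cv2.undistortPoints(uv.reshape(-1,1,2),K,np.array([c["k1"],0,0,0,0.])).reshape(-1,2)
    z=np.asarray(z,float).reshape(-1,1)
    P=np.hstack([p,np.ones((len(p),1))])*z
    M=c["cam_to_world"];return P@M[:3,:3].T+M[:3,3]
E
python3 - <<'E'
from rig import *
from h import *
np.set_printoptions(precision=1,suppress=True)
for n,box in(("side",(380,145,460,215)),("top",(400,215,490,350))):
    im=cv2.imread(f"pics/{n}0.png");d=np.load(f"pics/{n}0.npy");c=calibration(n)
    x0,y0,x1,y1=box
    m=np.zeros(d.shape,bool);m[y0:y1,x0:x1]=1
    b,g,r=[im[...,i].astype(int) for i in range(3)]
    red=m&(r>120)&(g<60)&(b<60)&(d>0)
    def pts(mm):
        v,u=np.nonzero(mm);return cast(c,np.c_[u,v],d[v,u])
    P=pts(red);print(n,"red",len(P),np.median(P,0),P.min(0),P.max(0))
    C=P.mean(0);w,V=np.linalg.eigh(np.cov(P.T));print("axis",V[:,2]*np.sign(V[0,2]),np.sqrt(w), "ext",np.ptp((P-C)@V,axis=0))
    # lever pts: z>130
    v,u=np.nonzero(m&(d>0)&~red);Q=cast(c,np.c_[u,v],d[v,u])
    k=(Q[:,2]>150);Q=Q[k]
    print("lever",len(Q),Q.min(0),Q.max(0))
    for z in range(150,320,10):
        q=Q[(Q[:,2]>=z)&(Q[:,2]<z+10)]
        if len(q):print(z,len(q),q.mean(0),q[:,1].min(),q[:,1].max())
    np.save(f"pics/{n}_lev.npy",Q);np.save(f"pics/{n}_red.npy",P)
E
```

```text
side red 217 [ 534.  -157.3  267.5] [ 516.6 -167.   246.1] [ 553.9 -151.9  283.3]
axis [ 0.7  0.1 -0.7] [ 2.6  4.2 13. ] ext [12.8 15.4 45. ]
lever 1012 [ 507.4 -192.3  150.6] [ 613.1 -153.9  296.3]
150 79 [ 581.9 -171.2  156.7] -185.7751693842664 -158.6773872511858
160 52 [ 589.6 -167.1  163.9] -183.72732738347736 -158.7836101296084
170 43 [ 601.3 -163.2  174.2] -169.91670899347935 -157.62767068642063
180 28 [ 604.2 -161.4  185.2] -163.96348697318842 -158.7312358911679
190 69 [ 600.6 -163.3  195. ] -172.73671869397356 -156.42495983301205
200 73 [ 592.8 -164.3  205.4] -173.95076883259196 -158.0219287283777
210 69 [ 583.8 -165.7  215.1] -174.15272437601107 -161.9507266459775
220 75 [ 575.3 -167.1  224.8] -178.13484945807375 -162.03883514512302
230 68 [ 567.6 -167.8  234.7] -176.89410365788137 -162.41098149681022
240 45 [ 561.2 -166.5  245.3] -185.03999597660606 -153.9378580462876
250 62 [ 556.7 -169.   254.9] -185.9524284874908 -156.03129844265402
260 62 [ 548.  -171.1  265.7] -184.19357691051766 -158.9225157180408
270 70 [ 534.8 -171.5  275.4] -190.38062959197407 -157.7902072098318
2
[... 689 characters left out ...]

200 83 [ 598.5 -165.5  205.1] -173.96913032146057 -160.97273342633991
210 86 [ 589.3 -167.   214.9] -174.6551382577942 -161.8448741750423
220 91 [ 580.7 -168.3  224.8] -176.69006896898793 -163.48094604697877
230 85 [ 573.7 -170.1  234.7] -178.0511350003402 -164.32559282379472
240 76 [ 564.2 -169.8  245.5] -183.84277354923063 -153.69190102080555
250 169 [ 556.5 -170.1  254.9] -185.91077350863463 -153.5989243183036
260 169 [ 547.3 -171.8  265.4] -187.1047055719186 -154.65604725575645
270 162 [ 539.4 -173.6  275.1] -187.97850969079792 -155.58549685099808
280 278 [ 524.5 -176.3  285.9] -192.06181146098163 -165.29119162326114
290 226 [ 522.1 -178.4  292.8] -191.79698182595016 -166.02955826659488
```

Run:
```python
from h import *
np.set_printoptions(precision=3,suppress=True)
for n in("top","side"):
    Q=np.load(f"pics/{n}_lev.npy");R=np.load(f"pics/{n}_red.npy");R=R[R[:,2]>230]
    A=Q[(Q[:,2]>183)&(Q[:,2]<237)]
    C=A.mean(0);_,s,V=np.linalg.svd(A-C);a=V[0]*np.sign(V[0,0]);
    print(n,"arm",C,a,"yaw",np.arctan2(a[1],a[0]),"pitch",np.arctan2(-a[2],np.hypot(*a[:2])))
    C2=R.mean(0);_,s,V=np.linalg.svd(R-C2);b=V[0]*np.sign(V[0,0])
    print(" red",C2,b,"yaw",np.arctan2(b[1],b[0]),"pitch",np.arctan2(-b[2],np.hypot(*b[:2])))
    yaw=.17
    for yaw in(.14,.17,.2):
        ex=np.array([np.cos(yaw),np.sin(yaw)]);ey=np.array([-ex[1],ex[0]])
        G=Q[(Q[:,2]>245)];x=G[:,:2]@ex;y=G[:,:2]@ey
        ya=A[:,:2]@ey
        print(yaw,"grip y",np.percentile(y,[1,5,50,95,99]),"arm y",np.percentile(ya,[2,50,98]),"red y",np.percentile(R[:,:2]@ey,[2,50,98]))
        k=(y>np.percentile(y,10))&(y<np.percentile(y,80))
        # top profile
        if yaw==.17:
            for x0 in range(470,570,6):
                kk=(x>=x0)&(x<x0+6)
                if kk.sum()>5:print("   ",x0+3,np.percentile(G[kk,2],[10,50,90]))
```

```text
top arm [ 593.364 -166.404  210.845] [ 0.685  0.088 -0.723] yaw 0.12836298124022133 pitch 0.8086324071572856
 red [ 535.244 -159.799  271.147] [ 0.729  0.105 -0.677] yaw 0.14340257359891995 pitch 0.7432139825842774
0.14 grip y [-261.345 -259.756 -247.556 -229.377 -228.309] arm y [-255.421 -246.511 -243.   ] red y [-237.834 -232.619 -228.558]
0.17 grip y [-276.24  -274.956 -262.572 -244.275 -243.419] arm y [-272.258 -263.361 -259.657] red y [-253.198 -247.787 -243.666]
    473 [283.312 286.806 289.016]
    479 [287.059 291.258 293.465]
    485 [287.479 293.584 294.823]
    491 [283.529 289.385 292.862]
    497 [275.263 282.342 286.122]
    503 [267.282 275.173 278.39 ]
    509 [262.493 268.495 271.751]
    515 [258.508 262.243 265.287]
    521 [251.285 255.147 258.755]
    527 [246.488 250.067 251.798]
0.2 grip y [-291.346 -289.63  -277.582 -259.31  -258.234] arm y [-289.089 -280.044 -275.609] red y [-268.424 -262.76  -258.327]
side arm [ 586.192 -165.301  212.15 ] [ 0.688  0.087 -0.72 ] yaw 0.12505843050863233 pitch 0.804310771754622
 red [ 534.244 -157.839  267.144] [ 0.678  0.123 -0.724] yaw 0.17968479215618194 pitch 0.8101577582211263
0.14 grip y [-260.242 -258.279 -243.055 -236.79  -229.94 ] arm y [-254.894 -244.734 -240.887] red y [-237.825 -229.936 -226.534]
0.17 grip y [-275.318 -273.097 -258.187 -251.632 -244.893] arm y [-271.64  -261.296 -257.529] red y [-253.109 -244.915 -241.811]
    473 [281.592 285.496 288.375]
    479 [278.849 289.324 292.775]
    485 [280.998 292.193 294.933]
    491 [282.444 288.356 291.389]
    497 [277.677 281.859 285.409]
    503 [270.521 275.182 278.043]
    509 [264.483 268.642 272.166]
    515 [256.334 261.733 265.629]
    521 [246.608 254.118 257.812]
    527 [247.101 249.597 253.501]
0.2 grip y [-290.254 -287.865 -273.085 -266.35  -259.712] arm y [-288.186 -277.661 -273.76 ] red y [-268.216 -259.789 -256.778]
```

Run:
```python
from rig import *
from h import *
np.set_printoptions(precision=3,suppress=True)
im=cv2.imread("pics/top0.png");d=np.load("pics/top0.npy");c=calibration("top")
m=np.zeros(d.shape,bool);m[195:345,345:460]=1
v,u=np.nonzero(m&(d>0));Q=cast(c,np.c_[u,v],d[v,u])
col=im[v,u].astype(int).max(1)
P=Q[(Q[:,2]>4)&(Q[:,2]<25)&(col>60)]
print(len(P),np.median(P,0));r=cv2.minAreaRect(P[:,:2].astype(np.float32));print(r)
for z in (95,105,115,125,135):
    k=Q[(abs(Q[:,2]-z)<5)];print(z,len(k),k.min(0) if len(k) else 0,k.max(0) if len(k) else 0)
B=Q[(Q[:,2]>30)&(Q[:,2]<80)];bb=im[v,u][(Q[:,2]>30)&(Q[:,2]<80)].astype(int)
k=(bb[:,2]>150)&(bb[:,2]-bb[:,0]>25);B=B[k];print("bone",len(B),B.mean(0),cv2.minAreaRect(B[:,:2].astype(np.float32)),B[:,2].max())
# spare
m[:]=0;m[190:330,140:240]=1
v,u=np.nonzero(m&(d>0));Q=cast(c,np.c_[u,v],d[v,u]);Q=Q[Q[:,2]>240];print("spare grip",Q.min(0),Q.max(0))
```

```text
4056 [ 611.584 -145.304   15.933]
((602.8115234375, -175.88722229003906), (227.8535919189453, 160.15304565429688), 4.0207977294921875)
95 31 [ 649.904 -185.082   90.281] [ 690.626 -123.662   99.779]
105 48 [ 593.552 -188.36   101.385] [ 690.663 -123.574  109.483]
115 136 [ 593.149 -195.225  110.149] [ 690.064 -119.955  119.93 ]
125 374 [ 592.624 -194.162  120.068] [ 690.845 -120.365  129.995]
135 535 [ 593.874 -191.954  130.023] [ 692.425 -122.47   139.982]
bone 685 [ 583.117 -144.358   76.116] ((585.8416748046875, -162.370849609375), (37.872535705566406, 138.9904327392578), 8.289530754089355) 79.9814492540529
spare grip [545.667 162.898 240.02 ] [608.233 198.923 293.862]
```

Loaded stand, as measured:
- **Grip:** centre near (535, −175, 263), arm pitch about 0.83.
- **Yaw:** about 0.14 (the bone's rectangle gives 0.145).
- **Hinge:** x about 669, consistent with the posts at x 650–690.

Next I'll raise the tool and go across, passing well above the spare stand.

Request:
servo_tool(commands="0 -0.4 0 0 0 0 0;0 -0.5 0 0 0 0 0;0.9 -0.55 -0.95 0 -0.1 0 0;0.9 -0.55 -0.95 0 -0.2 0 0;0.9 -0.55 -0.95 0 -0.262 0 0;0.9 -0.55 -0.95 0 -0.262 0 0;0.9 -0.55 -0.95 0 -0.262 0 0;0.9 -0.55 -0.95 0 -0.262 0 0;0.9 -0.55 -0.95 0 -0.262 0 0;0.9 -0.55 -0.95 0 -0.262 0 0", force=40)

```text
time: 1.35
tcp_pos: [393.1, 226.3, 396.3]
tcp_rot: [[0.991, 0.0, -0.136], [0.136, -0.0, 0.991], [-0.0, -1.0, -0.0]]
wrist_force: [-1.3, 0.9, 0.4]
opening: 85.5
```

```bash
cat > st.py <<'E'
from rig import *
import numpy as np,sys
np.set_printoptions(precision=3,suppress=True)
s=observe();R=s["tcp_rot"];print(s["time"],"tcp",s["tcp_pos"],"q",s["q"],"open",s["opening"],"F",s["wrist_force"]);print(R)
if len(sys.argv)>3:
    t=np.array([float(a) for a in sys.argv[1:4]]);print("units",R.T@(t-s["tcp_pos"])/300)
    y=.142;Rt=np.array([[np.cos(y),0,-np.sin(y)],[np.sin(y),0,np.cos(y)],[0,-1,0.]])
    from scipy.spatial.transform import Rotation as Ro
    print("rot units",Ro.from_matrix(R.T@Rt).as_rotvec()/np.radians(120))
E
python3 st.py 535 -175 380
```

```text
1.35 tcp [393.08  226.325 396.305] q [-0.563  0.171 -0.009  1.66   0.002  1.311  1.135] open 85.50599679265125 F [-1.253  0.863  0.402]
[[ 0.991  0.    -0.136]
 [ 0.136 -0.     0.991]
 [-0.    -1.    -0.   ]]
units [ 0.286  0.055 -1.39 ]
rot units [ 0.    -0.003 -0.   ]
```

Request:
servo_tool(commands="0.2 0 -0.9 0 0 0 0;0.2 0 -0.9 0 0 0 0;0.2 0 -0.9 0 0 0 0;0.2 0 -0.9 0 0 0 0;0.2 0 -0.9 0 0 0 0;0.2 0 -0.9 0 0 0 0;0.2 0 -0.9 0 0 0 0")

```text
time: 2.22
tcp_pos: [489.9, -27.9, 395.8]
tcp_rot: [[0.989, -0.001, -0.145], [0.145, 0.002, 0.989], [-0.001, -1.0, 0.002]]
wrist_force: [0.5, 0.7, -0.4]
opening: 85.4
```

```bash
python3 st.py 535 -175 380
```

```text
2.225 tcp [489.869 -27.938 395.798] q [-0.132  0.238  0.192  1.579 -0.048  1.331  1.782] open 85.36413833796236 F [ 0.463  0.67  -0.355]
[[ 0.989 -0.001 -0.145]
 [ 0.145  0.002  0.989]
 [-0.001 -1.     0.002]]
units [ 0.078  0.052 -0.507]
rot units [-0.001  0.002 -0.   ]
```

Request:
servo_tool(commands="0.08 0.05 -0.5 0 0 0 0;0.08 0.05 -0.5 0 0 0 0;0.08 0.05 -0.5 0 0 0 0;0.08 0.05 -0.5 0 0 0 0;0.08 0.05 -0.5 0 0 0 0")

```text
time: 2.85
tcp_pos: [535.3, -172.8, 381.3]
tcp_rot: [[0.989, 0.0, -0.145], [0.145, 0.002, 0.989], [0.0, -1.0, 0.002]]
wrist_force: [0.1, 0.3, 0.0]
opening: 85.5
```

```bash
python3 st.py 535 -175 244
python3 - <<'E'
from rig import *
from h import *
np.set_printoptions(precision=1,suppress=True)
for n in("wrist","top"):
    c=calibration(n)
    im,d=grab_frame(n);cv2.imwrite(f"pics/{n}1.png",im);np.save(f"pics/{n}1.npy",d)
    b,g,r=[im[...,i].astype(int) for i in range(3)]
    red=(r>120)&(g<60)&(b<60)&(d>0);v,u=np.nonzero(red);P=cast(c,np.c_[u,v],d[v,u])
    P=P[(P[:,2]>230)&(P[:,2]<300)&(P[:,1]<0)]
    if len(P):print(n,len(P),np.median(P,0),P.min(0),P.max(0))
    else:print(n,"no red")
E
```

```text
2.85 tcp [ 535.306 -172.783  381.341] q [ 0.108  0.376  0.256  1.426 -0.098  1.352  2.085] open 85.50700259015332 F [0.06  0.346 0.014]
[[ 0.989  0.    -0.145]
 [ 0.145  0.002  0.989]
 [ 0.    -1.     0.002]]
units [-0.002  0.458 -0.008]
rot units [-0.001  0.002  0.   ]
wrist 259 [ 532.6 -159.8  276.1] [ 517.9 -165.   256.1] [ 551.7 -154.   283.2]
top 185 [ 540.  -157.6  265.7] [ 527.2 -164.3  250.5] [ 553.4 -153.4  280.3]
```

View pics/wrist1.png

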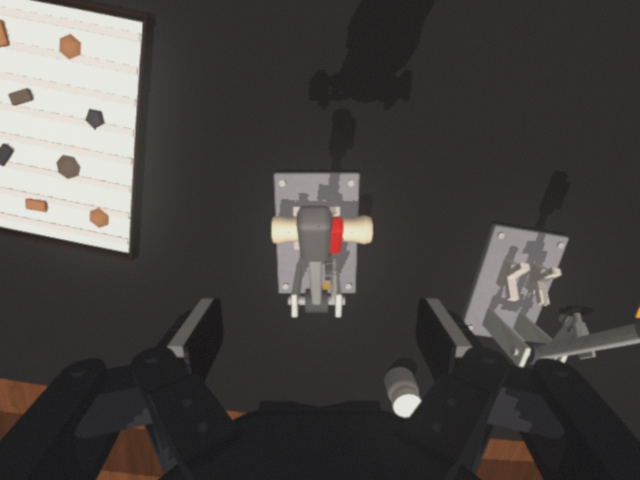

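Run:
```python
from rig import *
from h import *
np.set_printoptions(precision=1,suppress=True)
c=calibration("wrist");d=np.load("pics/wrist1.npy")
v,u=np.nonzero((d>0));P=cast(c,np.c_[u,v],d[v,u])
y=.142;ex=np.array([np.cos(y),np.sin(y)]);ey=np.array([-ex[1],ex[0]])
k=(P[:,2]>235)&(P[:,2]<305)&(np.hypot(P[:,0]-535,P[:,1]+175)<60);P=P[k]
X=(P[:,:2]-[535,-175])@ex;Y=(P[:,:2]-[535,-175])@ey
print("Y",np.percentile(Y,[0.5,2,50,98,99.5]))
for x0 in range(-30,40,5):
    kk=(X>=x0)&(X<x0+5)&(abs(Y)<12)
    if kk.sum()>5:print(x0+2.5,kk.sum(),np.percentile(P[kk,2],[10,50,90]),np.percentile(Y[(X>=x0)&(X<x0+5)],[1,99]))
```

```text
Y [-14.5 -13.6   1.   19.   20. ]
-27.5 36 [281.8 282.9 284.4] [-10.6   6.6]
-22.5 249 [283.5 286.8 289.2] [-13.7   9.8]
-17.5 257 [288.4 291.2 293.1] [-14.4  15.5]
-12.5 223 [291.4 293.2 294.3] [-14.3  20. ]
-7.5 154 [287.1 290.6 292.6] [-14.3  20. ]
-2.5 139 [282.  285.4 288. ] [-14.2  19.6]
2.5 122 [276.9 279.5 282.4] [-13.9  19.9]
7.5 117 [271.4 274.1 276.8] [-14.2  19.4]
12.5 105 [265.4 268.5 271.1] [-13.8  19.7]
17.5 100 [260.3 263.4 266. ] [-14.1  19.3]
22.5 86 [255.4 258.  260.6] [-13.6  18.2]
27.5 81 [250.7 252.7 255.3] [-13.1   9.9]
32.5 27 [242.2 244.2 249.9] [-11.4   8.3]
37.5 40 [236.4 239.2 241.3] [-7.2  4.8]
```

The wrist view shows the grip at pixel (315,228) with the red button on its right at (336,237), centred between the open fingers. It agrees with my estimate to about 1 mm. I'll go down.

Request:
servo_tool(commands="0.0 0.15 -0.005 0 0 0 0;0.0 0.3 -0.005 0 0 0 0;0.0 0.4 -0.005 0 0 0 0;0.0 0.46 -0.005 0 0 0 0;0.0 0.46 -0.005 0 0 0 0;0.0 0.46 -0.005 0 0 0 0")

```text
time: 3.7
tcp_pos: [535.8, -176.9, 244.5]
tcp_rot: [[0.99, 0.002, -0.142], [0.142, -0.0, 0.99], [0.002, -1.0, -0.001]]
wrist_force: [0.6, -1.2, 0.3]
opening: 85.2
```

```bash
python3 st.py 536 -175.6 242
python3 - <<'E'
from rig import *
from h import *
im,d=grab_frame("side");cv2.imwrite("pics/side2.png",im[100:300,300:540].repeat(2,0).repeat(2,1))
E
```

```text
3.7 tcp [ 535.784 -176.896  244.548] q [ 0.124  0.473  0.239  1.667 -0.128  1.015  2.118] open 85.24988186062428 F [ 0.567 -1.164  0.264]
[[ 0.99   0.002 -0.142]
 [ 0.142 -0.     0.99 ]
 [ 0.002 -1.    -0.001]]
units [0.001 0.008 0.004]
rot units [0.    0.    0.001]
```

View pics/side2.png

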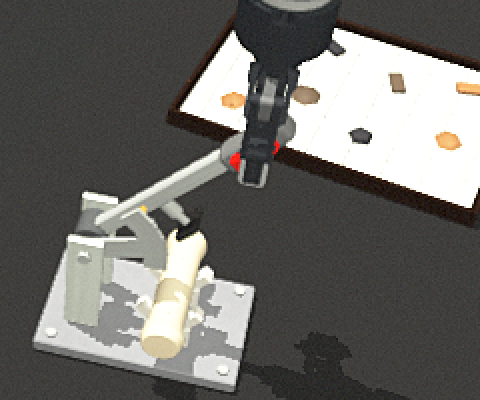

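The near finger (240–270, 140–185) lies across the middle of the red button. I'll close.

Request:
servo_tool(commands="0 0.005 0.004 0 0 0 0.5;0 0.005 0.004 0 0 0 0.9;0 0.005 0.004 0 0 0 0.9;0 0.005 0.004 0 0 0 0.9;0 0.005 0.004 0 0 0 0.9;0 0.005 0.004 0 0 0 0.9;0 0.005 0.004 0 0 0 0.9", force=35)

```text
time: 4.62
tcp_pos: [534.5, -176.6, 242.2]
tcp_rot: [[0.99, -0.0, -0.141], [0.141, -0.0, 0.99], [-0.0, -1.0, -0.0]]
wrist_force: [-2.9, -0.4, 5.4]
opening: 25.7
```

```bash
python3 st.py 536 -175.6 242
```

```text
4.625 tcp [ 534.517 -176.627  242.187] q [ 0.123  0.475  0.239  1.672 -0.128  1.011  2.117] open 25.65698369480957 F [-2.935 -0.38   5.413]
[[ 0.99  -0.    -0.141]
 [ 0.141 -0.     0.99 ]
 [-0.    -1.    -0.   ]]
units [0.005 0.001 0.003]
rot units [ 0. -0. -0.]
```

Opening is 25.7 mm, which means the button is fully in (27 mm nominal). I'll work out the arc.

```bash
cat > arc.py <<'E'
import numpy as np
p0=.823;pe=-0.005;A=.25
def T(s):
    p=p0+(pe-p0)*s;a=A*s
    return np.array([-200*(np.cos(p)-np.cos(p0))+19*np.sin(a),200*(np.sin(p0)-np.sin(p))+19*(np.cos(a)-1)]),a
s=np.linspace(0,1,21)
for k in(0,10):
    t0,a0=T(s[k]);c,n=np.cos(a0),np.sin(a0)
    for i in range(k+1,k+11):
        t,a=T(s[i]);d=t-t0   # tool axes x'=(c,-n), y'=(n,c)
        print(round((d[0]*c-d[1]*n)/300,3),round((d[0]*n+d[1]*c)/300,3),"0 0 0",round(-(a-a0)/np.radians(120),3),"0.9")
    print()
E
python3 arc.py
```

```text
-0.019 0.019 0 0 0 -0.006 0.9
-0.037 0.039 0 0 0 -0.012 0.9
-0.055 0.06 0 0 0 -0.018 0.9
-0.071 0.081 0 0 0 -0.024 0.9
-0.087 0.103 0 0 0 -0.03 0.9
-0.102 0.126 0 0 0 -0.036 0.9
-0.115 0.15 0 0 0 -0.042 0.9
-0.128 0.174 0 0 0 -0.048 0.9
-0.14 0.198 0 0 0 -0.054 0.9
-0.15 0.223 0 0 0 -0.06 0.9

-0.013 0.024 0 0 0 -0.006 0.9
-0.025 0.049 0 0 0 -0.012 0.9
-0.035 0.074 0 0 0 -0.018 0.9
-0.045 0.099 0 0 0 -0.024 0.9
-0.054 0.125 0 0 0 -0.03 0.9
-0.061 0.151 0 0 0 -0.036 0.9
-0.068 0.178 0 0 0 -0.042 0.9
-0.073 0.205 0 0 0 -0.048 0.9
-0.077 0.232 0 0 0 -0.054 0.9
-0.08 0.259 0 0 0 -0.06 0.9
```

Request:
servo_tool(commands="-0.019 0.019 0 0 0 -0.006 0.9;-0.037 0.039 0 0 0 -0.012 0.9;-0.055 0.06 0 0 0 -0.018 0.9;-0.071 0.081 0 0 0 -0.024 0.9;-0.087 0.103 0 0 0 -0.03 0.9;-0.102 0.126 0 0 0 -0.036 0.9;-0.115 0.15 0 0 0 -0.042 0.9;-0.128 0.174 0 0 0 -0.048 0.9;-0.14 0.198 0 0 0 -0.054 0.9;-0.15 0.223 0 0 0 -0.06 0.9")

```text
time: 5.88
tcp_pos: [490.5, -183.2, 174.6]
tcp_rot: [[0.982, 0.126, -0.14], [0.139, 0.017, 0.99], [0.127, -0.992, -0.001]]
wrist_force: [-1.1, -0.7, 2.7]
opening: 25.7
```

```bash
python3 st.py
python3 - <<'E'
from rig import *
from h import *
im,d=grab_frame("side");cv2.imwrite("pics/side3.png",im[100:300,300:540].repeat(2,0).repeat(2,1))
E
```

```text
5.875 tcp [ 490.453 -183.169  174.625] q [ 0.229  0.45   0.172  1.956 -0.229  0.643  2.269] open 25.692316329182518 F [-1.076 -0.658  2.698]
[[ 0.982  0.126 -0.14 ]
 [ 0.139  0.017  0.99 ]
 [ 0.127 -0.992 -0.001]]
```

View pics/side3.png

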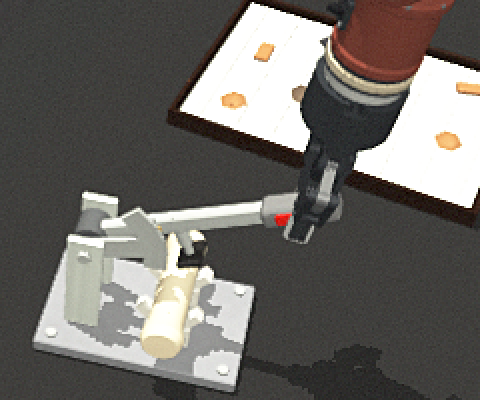

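The lever follows with no lock-up and low force. I'll do the second half.

Request:
servo_tool(commands="-0.013 0.024 0 0 0 -0.006 0.9;-0.025 0.049 0 0 0 -0.012 0.9;-0.035 0.074 0 0 0 -0.018 0.9;-0.045 0.099 0 0 0 -0.024 0.9;-0.054 0.125 0 0 0 -0.03 0.9;-0.061 0.151 0 0 0 -0.036 0.9;-0.068 0.178 0 0 0 -0.042 0.9;-0.073 0.205 0 0 0 -0.048 0.9;-0.077 0.232 0 0 0 -0.054 0.9;-0.08 0.259 0 0 0 -0.06 0.9")

```text
time: 7.18
tcp_pos: [476.3, -185.3, 94.6]
tcp_rot: [[0.959, 0.247, -0.14], [0.136, 0.034, 0.99], [0.249, -0.968, -0.001]]
wrist_force: [-2.3, -0.2, 5.9]
opening: 25.1
```

```bash
python3 st.py
python3 - <<'E'
from rig import *
from h import *
im,d=grab_frame("side");cv2.imwrite("pics/side4.png",im[100:300,300:540].repeat(2,0).repeat(2,1))
E
```

```text
7.175 tcp [ 476.328 -185.312   94.579] q [ 0.447  0.544 -0.06   2.149 -0.399  0.25   2.487] open 25.0663004282101 F [-2.279 -0.189  5.933]
[[ 0.959  0.247 -0.14 ]
 [ 0.136  0.034  0.99 ]
 [ 0.249 -0.968 -0.001]]
```

View pics/side4.png

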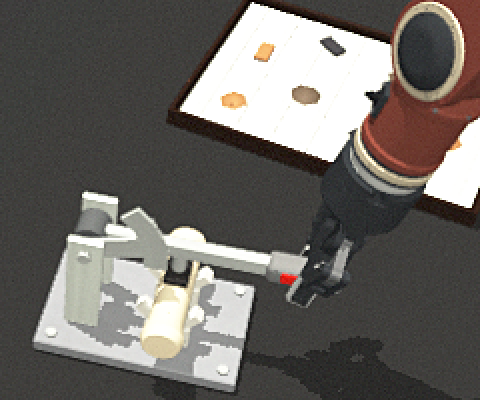

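The foot is on the bone and the arm looks level. Before releasing I'll check the arm's pitch by depth.

Run:
```python
from rig import *
from h import *
np.set_printoptions(precision=1,suppress=True)
y=.142;ex=np.array([np.cos(y),np.sin(y)]);ey=np.array([-ex[1],ex[0]])
for n in("side",):
    c=calibration(n);im,d=grab_frame(n);v,u=np.nonzero(d>0);P=cast(c,np.c_[u,v],d[v,u])
    X=(P[:,:2]-[536,-175.5])@ex;Y=(P[:,:2]-[536,-175.5])@ey
    for x0 in range(-95,130,10):
        k=(X>=x0)&(X<x0+10)&(abs(Y)<5)&(P[:,2]>90)&(P[:,2]<150)
        if k.sum()>3:print(x0+5,k.sum(),np.percentile(P[k,2],[10,50,90]))
```

```text
-60 16 [126.8 128.4 131. ]
-50 24 [125.5 128.9 131.1]
-40 23 [125.5 128.6 130. ]
-30 31 [113.4 125.8 128.4]
-20 45 [113.5 124.2 127.2]
-10 39 [112.3 122.  126.8]
0 42 [112.  123.2 127. ]
10 39 [115.6 123.6 126.3]
20 42 [112.5 122.7 126.8]
30 41 [113.4 124.2 126.7]
40 51 [106.3 122.3 126.6]
50 68 [ 95.9 114.2 126.8]
60 43 [103.4 122.3 126.4]
100 20 [122.9 124.9 125.9]
110 27 [121.6 123.8 126.4]
120 24 [121.7 124.9 127.5]
130 23 [128.4 130.5 133.7]
```

The arm top is flat at about z 126.7 over 100 mm, so the pitch is about 0 and the lever about 0.94, inside the last notch. I'll release, then back straight off along the tool axis.

Request:
servo_tool(commands="0 0 0 0 0 0 0.6;0 0 0 0 0 0 0;0 0 0 0 0 0 0;0 0 0 0 0 0 0;0 0 0 0 0 0 0;0 0 0 0 0 0 0")

```text
time: 8.02
tcp_pos: [476.3, -184.8, 94.9]
tcp_rot: [[0.959, 0.246, -0.14], [0.136, 0.035, 0.99], [0.249, -0.969, -0.0]]
wrist_force: [0.1, -0.3, 0.1]
opening: 85.2
```

Request:
servo_tool(commands="0 -0.08 0 0 0 0 0;0 -0.2 0 0 0 0 0;0 -0.35 0 0 0 0 0;0 -0.5 0 0 0 0 0;0 -0.5 0 0 0 0 0;0 -0.5 0 0 0 0 0;0 -0.5 0 0 0 0 0")

```text
time: 8.9
tcp_pos: [438.8, -189.3, 238.6]
tcp_rot: [[0.96, 0.243, -0.141], [0.136, 0.036, 0.99], [0.246, -0.969, 0.002]]
wrist_force: [0.7, -0.7, 0.9]
opening: 85.4
```

```bash
python3 st.py
python3 - <<'E'
from rig import *
from h import *
np.set_printoptions(precision=1,suppress=True)
y=.142;ex=np.array([np.cos(y),np.sin(y)]);ey=np.array([-ex[1],ex[0]])
for n in("side",):
    c=calibration(n);im,d=grab_frame(n);cv2.imwrite("pics/side5.png",im);v,u=np.nonzero(d>0);P=cast(c,np.c_[u,v],d[v,u])
    X=(P[:,:2]-[536,-175.5])@ex;Y=(P[:,:2]-[536,-175.5])@ey
    for x0 in range(-105,130,10):
        k=(X>=x0)&(X<x0+10)&(abs(Y)<5)&(P[:,2]>90)&(P[:,2]<150)
        if k.sum()>3:print(x0+5,k.sum(),np.percentile(P[k,2],[10,50,90]))
c=calibration("top");im,d=grab_frame("top");m=np.zeros(d.shape,bool);m[195:345,345:460]=1
v,u=np.nonzero(m&(d>0));Q=cast(c,np.c_[u,v],d[v,u]);bb=im[v,u].astype(int)
k=(Q[:,2]>30)&(Q[:,2]<80)&(bb[:,2]>150)&(bb[:,2]-bb[:,0]>25);B=Q[k];print("bone",len(B),cv2.minAreaRect(B[:,:2].astype(np.float32)),B[:,2].max())
E
```

```text
8.9 tcp [ 438.791 -189.28   238.616] q [ 0.378  0.26   0.092  2.057 -0.28   0.639  2.385] open 85.41857135872979 F [ 0.692 -0.69   0.926]
[[ 0.96   0.243 -0.141]
 [ 0.136  0.036  0.99 ]
 [ 0.246 -0.969  0.002]]
-100 7 [122.3 127.3 129.5]
-90 24 [128.1 130.2 132. ]
-80 21 [128.4 130.  132. ]
-70 25 [127.5 129.4 132. ]
-60 18 [127.3 128.8 131.3]
-50 22 [127.6 129.2 130.9]
-40 21 [127.7 128.7 130.2]
-30 37 [113.2 126.  128.7]
-20 46 [113.4 123.4 128.2]
-10 40 [113.5 123.3 127.1]
0 48 [112.4 123.3 127.6]
10 50 [112.4 121.4 128. ]
20 41 [110.9 123.9 128. ]
30 45 [111.6 124.  127.6]
40 47 [ 99.  122.  127.2]
50 69 [ 96.  113.8 127. ]
60 45 [ 98.4 122.6 127.9]
100 18 [123.8 125.1 126.7]
110 23 [121.2 124.2 125.5]
120 25 [123.1 125.5 127.7]
130 22 [128.1 130.1 133.7]
bone 766 ((585.7791137695312, -162.18609619140625), (37.991092681884766, 139.1207275390625), 8.302841186523438) 79.99792462036282
```

View pics/side5.png

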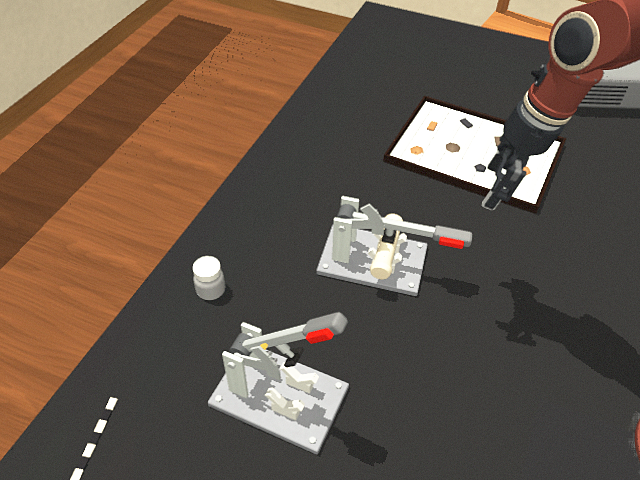

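The lever (upper stand, grip at about (455,237)) stays level with the foot on the bone. The button is out again, the bone moved less than 0.3 mm, the spare lever is unchanged and the gripper is clear.

```bash
python3 -c "
from rig import *
print(finish_job())"
```

```text
the job is handed in; nothing more can be done
None
```

I squeezed the red button on the stand holding the bone, swung its lever fully down in an arc with the button held in, then let go and backed clear. The job was handed in at about 9 s of the 35 s allowed.

**Last checks after release:**
- **Lever:** the arm is about level, up by roughly 0.02 rad, so the joint reads about 0.92–0.93. That is inside the last notch (0.87–0.97).
- **Bone:** it moved less than 0.3 mm between the first and last images. The picture shows the foot resting on it.
- **Spare lever:** it looks unchanged in the picture.
- **Forces and clearance:** the wrist readings between moves stayed around 6 N or less, and the gripper ended about 120 mm above the lever.

**Not measured or slightly off:**
- **Clamping force:** I could not measure the foot's force on the bone directly. I judged it from the lever angle and the picture.
- **Squeezed opening:** the gripper read about 25.7 mm against a nominal 27 mm. The lever still swung freely past the toothed section, so the button was released.

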